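Put the weight into the empty covered cell

ROBOT

A 7-joint arm with a two-finger parallel gripper is mounted at the origin on a cart in front of the work surface, level with it; the furniture and walls round the work are solid. World frame = base frame: x ahead of the robot, y to its left, z up, the work surface at z = 0. Lengths are in m, angles in degrees, forces in N, time in s.
With the tool pointing down it reaches from about 0.425 to 0.875 m from the base axis. Payload 9.9 kg.
Tool frame: the origin (TCP) lies on the centre line of the jaws, within the pads' length; the fingertips stand 11 mm ahead of it and the grasp point (between the pads) lies 8 mm behind it (robot.nose_length is the distance from the TCP to the fingertips, in m); z points along the fingers, y is the direction in which the jaws open and shut (so a half turn about z gives the same grasp; the last joint's range is limited). The gripper opens to 85 mm and grips with 20 to 120 N. Pads are 22 mm wide; open, the fingers measure 114 mm over their backs; the gripper's body (76 mm by 85 mm) begins 54 mm behind the grasp point. The pads swing forward as they close: fully open they stand 13 mm farther back than shut.
Start: joints at [-68.113, 32.985, 1.427, 82.34, -0.859, 64.687, -3.237], TCP at [0.303, 0.603, 0.242] pointing down, gripper open.
Joint ranges: [-157.87, 157.87], [-19.46, 123.44], [-87.15, 90], [11.01, 140.99], [-62.26, 242.26], [9.8, 113.94], [-161.44, 161.44]. Speed limits (degrees/s): [127.2, 127.2, 172.46, 172.46, 180, 180, 180].

INTERFACE

Orientations are given as a 3x3 rotation matrix whose columns are the frame's x, y, z axes.
In Python, from station import robot, vision gives the robot as it stands. The module is installed in compiled form; this text tells all that it offers.
- The arm moves only by the tool servo_tool, never from a script. Its argument "moves" is one flat list of numbers, 4 for each row, row after row: the shift along the tool's x, y, z in m, then the turn about the tool's z in degrees. In form: [x, y, z, yaw, x, y, z, yaw, ...]. A call has 1 to 5 rows; each row is the pose to reach, as a shift and turn from the pose commanded when the call began, along the tool's axes at that moment; what a row does not reach only later rows make up. A row lasts 1/12 s, in which the tool goes at most 41.7 mm and 7.16 degrees, less where a joint would pass 70% of its speed; a pose out of reach is approached as far as the arm can. A call with a gripper value outside its range is refused whole. "fingers" is the opening in per cent of the stroke, from 0 (shut) to 100 (fully open), set as the call begins (left out, the last holds). The fingers move at their own pace and stop on an object; the grip force is fixed at half the most. Time passes only in rows, so rows that repeat a pose let the fingers close. It gives the time, the measured TCP pose, the force and the opening at its end, in the units of the state.
- robot.observe(): the state, without advancing time (a new reading comes with each control period).
- vision.read_camera(name): name is "side" or "top" or "wrist"; returns a dict with "frame" (384x512x3 uint8, red, green, blue), "fx", "fy", "cx", "cy" (pixels), "R" (3x3) and "t" (3): a world point X has camera coordinates R X + t. Camera axes: x right, y down, z forward; pixel columns grow to the right and rows downward; lengths in m; the calibration is good to about 2 mm. A picture is of the moment at which its call begins. There is no depth.
- robot.job_done(): hands the job in, once; it reports no verdict.
The state is a dict: "time_s": time; "q": joint angles; "joint_vel": joint speeds; "effort": joint torques, N m; "ee_pos": TCP position; "orientation": TCP orientation; "ft_force": force on the tool from outside, world axes, zero at the start; "ft_torque": the same for the moment, N m; "width": opening from 0.0 (shut) to 1.0 (fully open).
Only numpy, scipy, OpenCV 4.12 (cv2) and the standard library are available. Lean on these libraries where they do the work, as an engineer would, in place of code of your own. Each camera call takes 0.05 s, during which the arm holds its last target.

TASK

The wooden crate has three covered cells: two already hold a weight, which keeps their lids propped up high, and one is empty, so its lid sits down on the rim. Take off the lid of the empty cell and lay it flat on the table, knob up, then stand the large weight from the table upright in that cell and let go. Leave the two propped lids where they are.

Things in the scene. Friction and masses are not known exactly. Their poses are not given: they have to be found in the camera images.
- large_weight_mid (a point): large calibration weight, plain grey steel, largest of the three on the table: cylinder 44 mm in diameter up to 40 mm above its foot, then a neck and head up to 26 mm wide, 55 mm high in all, 0.5 kg; grip it from above across the head. Point: on its axis, half-way up (27.5 mm above its foot), z up. In a cell its head stays above the rim. The other weights are 34 and 24 mm wide.
- lid_1_knob (a point): one of three identical loose plywood lids, each centred over one cell of the crate at the start: plate 69 x 69 x 6 mm, below it a step 58 x 58 x 6 mm, on top a round knob 24 mm wide, 20 mm high. Point: knob centre, 10 mm below its top, 22 mm above the step's underside (so 22 mm up when the lid lies on the table). z up, y along the row of three cells, x across it.
- lid_2_knob (a point): another such lid; point and axes as for lid_1. A lid over an empty cell lies on the rim, knob centre 66 mm above the table; a lid over a full cell rests on the head of the weight inside, knob centre 87 mm above the table.
- lid_3_knob (a point): another such lid; point and axes as for lid_1. The crate under the lids is dark wood, fixed on the table: 82 mm across the row, 226 mm along it, rim 50 mm above the table; cells 62 x 62 mm inside, 72 mm from centre to centre, cell floor 10 mm above the table.

How it is judged (in metres and radians):
On the way:
1. the lid of the empty cell, the one that sits low, has been taken off (distance of lid_2_knob from where it was at the start of the episode above 0.06 m), for 0.2 s.
At the end, for the whole second after the job is handed in: The large weight stands upright (10 degrees) on the floor of the cell that was empty, centre 37.5 mm above the table within 5 mm and within 30 mm of the cell's centre each way; that cell's lid lies knob up on the table, knob centre 22 mm up within 6 mm, level within 10 degrees (height (world z) of large_weight_mid between 0.0325 and 0.0425 m and x of large_weight_mid in the frame of lid_1_knob between -0.03 and 0.03 m and (y of large_weight_mid in the frame of lid_1_knob between -0.174 and -0.114 m or y of large_weight_mid in the frame of lid_1_knob between -0.102 and -0.042 m or y of large_weight_mid in the frame of lid_1_knob between 0.042 and 0.102 m or y of large_weight_mid in the frame of lid_1_knob between 0.114 and 0.174 m) and angle between each of large_weight_mid, lid_2_knob's own z axis and vertical below 0.17 rad and height (world z) of lid_2_knob between 0.016 and 0.028 m); the robot touches nothing.
It fails at once if one of the two propped lids is shifted by more than 15 mm (distance of any of lid_1_knob, lid_3_knob from where it was at the start of the episode above 0.015 m).
It also fails if it takes over 58 s, if anything falls off the work surface, if the arm or the gripper's body presses on something with over 40 N, if the wrist force passes 120 N, or if a joint passes its speed limit or range.

## Working session

There is one attempt and no reset: what is moved stays moved. The work goes in short steps, Python scripts to look and compute and a tool call to move; the robot and the scene stay as the last step left them, time stands still between calls to the robot, and variables do not carry over. Pictures are saved under pics/ and viewed, and the job is handed in when it is done.

Besides the shell and the picture viewer there is one more tool, called after ">>>" as a command line: name --argument value ..., lists and objects as JSON in quotes. servo_tool: Moves the arm, as the interface text tells. Its arguments: {"type":"object","properties":{"moves":{"type":"array"},"fingers":{"type":"number"}},"required":["moves"]}

```bash
mkdir -p pics
python3 - <<'E'
from station import robot, vision
import cv2
s=robot.observe();print({k:s[k] for k in('time_s','ee_pos','orientation','width','ft_force')},robot.nose_length)
for n in('side','top','wrist'):
    c=vision.read_camera(n);cv2.imwrite(f'pics/{n}0.png',c['frame'][:,:,::-1])
    print(n,c['fx'],c['fy'],c['cx'],c['cy'],c['R'],c['t'])
E
```

```text
{'time_s': 0.0, 'ee_pos': array([0.30295496, 0.60269199, 0.24143625]), 'orientation': array([[-8.93479519e-01,  4.49103433e-01, -6.74542197e-04],
       [ 4.49103931e-01,  8.93478213e-01, -1.53020695e-03],
       [-8.45324393e-05, -1.67014813e-03, -9.99998602e-01]]), 'width': 0.9956582671878601, 'ft_force': array([ 0.34445009, -0.15890101, -0.61881851])} 0.011
side 489.6520736714859 489.6520736714859 260.12194844067136 194.86536565593784 [[ 0.28440949  0.95870082 -0.00199333]
 [ 0.82122262 -0.2446968  -0.51547734]
 [-0.49467632  0.14496968 -0.85690089]] [-0.21002702 -0.40776672  1.39780904]
top 412.8409709563557 412.8409709563557 250.6819902123907 195.28913100876315 [[-0.00409463 -0.99997092 -0.00643318]
 [-0.97501584  0.0054211  -0.2220692 ]
 [ 0.22209762  0.00536316 -0.97500968]] [0.06670929 0.56355905 0.82705767]
wrist 312.1451718654345 312.1451718654345 251.2950996876588 188.80451514640134 [[ 0.44962087  0.89321754 -0.00186895]
 [ 0.85487802 -0.42971348  0.29074025]
 [ 0.25889118 -0.13232061 -0.95680019]] [-0.67357518 -0.03787474  0.38019242]
```

View pics/side0.png

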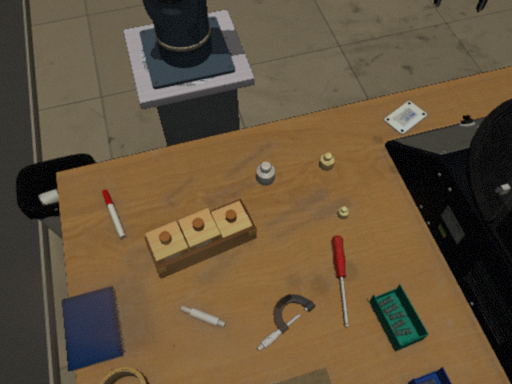

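View pics/top0.png

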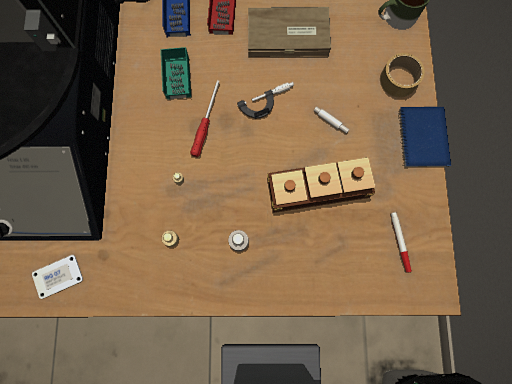

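View pics/wrist0.png

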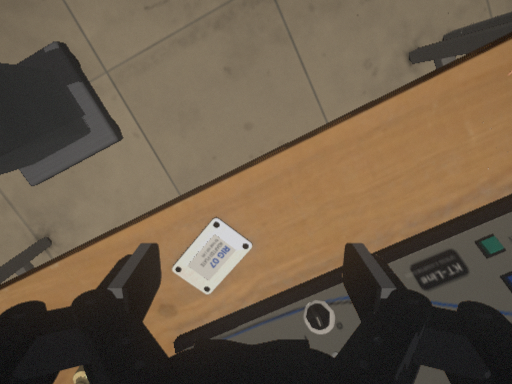

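The low lid seems to be the left one in the top view, with its knob near (290,186). The large weight is near (238,241). I'll zoom in to localise them precisely.

Run:
```python
import cv2
a=cv2.imread('pics/top0.png')[150:260,225:385];cv2.imwrite('pics/tz.png',cv2.resize(a,None,fx=5,fy=5,interpolation=cv2.INTER_CUBIC))
a=cv2.imread('pics/side0.png')[150:280,135:295];cv2.imwrite('pics/sz.png',cv2.resize(a,None,fx=4.5,fy=4.5,interpolation=cv2.INTER_CUBIC))
```

```text
(no output)
```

View pics/tz.png

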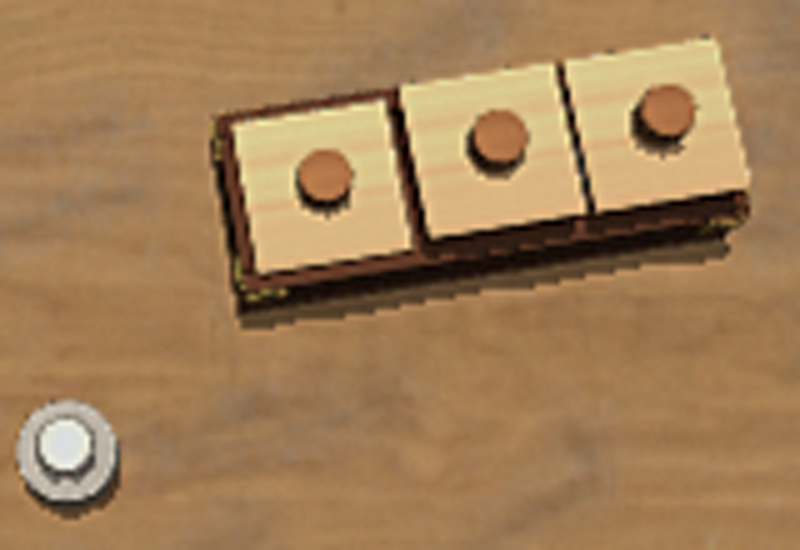

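View pics/sz.png

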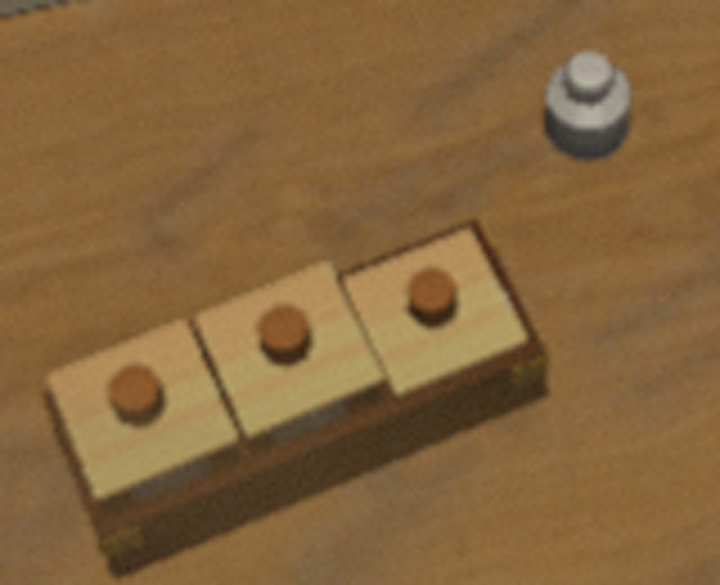

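The top zoom shows the low lid on the left, with its knob top at (325,175). The propped knobs are at (499,136) and (666,110), and the weight head is at (65,441). In the side zoom, the low lid is on the right at (433,289) and the weight head is at (589,70).

```bash
cat > h.py <<'E'
import numpy as np
from station import robot, vision
def ray(c,u,v):
    R=np.array(c['R']);t=np.array(c['t']);d=R.T@np.array([(u-c['cx'])/c['fx'],(v-c['cy'])/c['fy'],1]);return -R.T@t,d
def atz(c,u,v,z):
    o,d=ray(c,u,v);return o+d*(z-o[2])/d[2]
def tri(rs):
    A=np.zeros((3,3));b=np.zeros(3)
    for o,d in rs:
        P=np.eye(3)-np.outer(d,d)/(d@d);A+=P;b+=P@o
    return np.linalg.solve(A,b)
def proj(c,X):
    p=np.array(c['R'])@X+np.array(c['t']);return c['cx']+c['fx']*p[0]/p[2],c['cy']+c['fy']*p[1]/p[2]
E
python3 - <<'E'
from h import *
T=vision.read_camera('top');S=vision.read_camera('side')
for n,t,s,z in(('low',(325,175),(433,289),.076),('mid',(499,136),(285,326),.097),('far',(666,110),(135,387),.097),('w',(65,441),(589,70),.055)):
    t=((t[0]+.5)/5+224.5,(t[1]+.5)/5+149.5); s=((s[0]+.5)/4.5+134.5,(s[1]+.5)/4.5+149.5)
    print(n,atz(T,*t,z).round(4),atz(S,*s,z).round(4),tri([ray(T,*t),ray(S,*s)]).round(4))
# crate corners on rim? 
s=robot.observe();print(s['ee_pos'],s['time_s'])
E
```

```text
low [ 0.584  -0.0194  0.076 ] [ 0.5873 -0.0199  0.076 ] [ 0.5851 -0.0196  0.0719]
mid [ 0.5951 -0.0907  0.097 ] [ 0.5982 -0.0914  0.097 ] [ 0.5961 -0.0913  0.0932]
far [ 0.606  -0.1612  0.097 ] [ 0.6092 -0.1628  0.097 ] [ 0.6071 -0.1627  0.0928]
w [0.4732 0.0923 0.055 ] [0.4749 0.0912 0.055 ] [0.4734 0.0921 0.0526]
[0.30306906 0.60293066 0.24191486] 0.25
```

```bash
cat >> h.py <<'E'
def go(x,y,z,ang):
    s=robot.observe();R=np.array(s['orientation']);d=R.T@(np.array([x,y,z])-s['ee_pos'])
    a=np.degrees(np.arctan2(R[1,1],R[0,1]));yaw=(a-ang+90)%180-90
    print('shift',d.round(4),'yaw',round(yaw,2),'pos',s['ee_pos'].round(4),'t',round(s['time_s'],2),'w',round(float(s['width']),3),'F',s['ft_force'].round(1))
E
python3 - <<'E'
from h import *
go(.38,.35,.242,63.3-20); go(.5855,-.0197,.2,8.86)
E
```

```text
shift [-1.823e-01 -1.914e-01  1.000e-04] yaw 20.01 pos [0.3031 0.6029 0.2419] t 0.25 w 0.995 F [ 0.1 -0.4  0.8]
shift [-0.532  -0.4294  0.0422] yaw 54.45 pos [0.3031 0.6029 0.2419] t 0.25 w 0.995 F [ 0.1 -0.4  0.8]
```

>>> servo_tool --moves '[-0.027,-0.029,0,3,-0.055,-0.057,0,6,-0.082,-0.086,0,9,-0.11,-0.115,0,12,-0.137,-0.144,0,15]'

```text
time_s: 0.67
ee_pos: [0.3612, 0.4109, 0.2423]
orientation: [[-0.745, 0.667, 0.0], [0.667, 0.745, 0.0], [-0.0, 0.0, -1.0]]
ft_force: [1.1, -0.0, 0.6]
width: 1.001
```

Run:
```python
from h import *
go(.38,.35,.242,43); go(.5855,-.0197,.2,8.86)
```

```text
shift [-0.0546 -0.0329  0.0003] yaw 5.16 pos [0.3612 0.4109 0.2423] t 0.67 w 1.001 F [ 1.1 -0.   0.6]
shift [-0.4543 -0.1712  0.0423] yaw 39.3 pos [0.3612 0.4109 0.2423] t 0.67 w 1.001 F [ 1.1 -0.   0.6]
```

>>> servo_tool --moves '[-0.036,-0.014,0.003,3.3,-0.072,-0.028,0.006,6.6,-0.108,-0.042,0.009,9.9,-0.144,-0.056,0.012,13.2,-0.18,-0.068,0.016,16.5]'

```text
time_s: 1.08
ee_pos: [0.4505, 0.2405, 0.2265]
orientation: [[-0.525, 0.851, 0.0], [0.851, 0.525, 0.0], [0.0, 0.001, -1.0]]
ft_force: [0.5, -0.3, 0.4]
width: 1.001
```

Run:
```python
from h import *
go(.5855,-.0197,.2,8.86)
```

```text
shift [-0.2924 -0.0216  0.0265] yaw 22.79 pos [0.4505 0.2405 0.2265] t 1.08 w 1.001 F [ 0.5 -0.3  0.4]
```

>>> servo_tool --moves '[-0.036,-0.003,0.003,3,-0.072,-0.006,0.006,6,-0.108,-0.009,0.009,9,-0.144,-0.012,0.012,12,-0.18,-0.014,0.015,15]'

```text
time_s: 1.5
ee_pos: [0.5335, 0.0803, 0.2113]
orientation: [[-0.287, 0.958, 0.0], [0.958, 0.287, 0.0], [0.0, 0.0, -1.0]]
ft_force: [1.7, 0.4, -0.7]
width: 1.0
```

Run:
```python
from h import *
go(.5855,-.0197,.2,8.86)
```

```text
shift [-0.1108  0.0211  0.0113] yaw 7.81 pos [0.5335 0.0803 0.2113] t 1.5 w 1.0 F [ 1.7  0.4 -0.7]
```

>>> servo_tool --moves '[-0.036,0.007,0.004,2.6,-0.072,0.014,0.008,5.2,-0.111,0.021,0.011,7.8,-0.111,0.021,0.011,7.8,-0.111,0.021,0.011,7.8]'

```text
time_s: 1.92
ee_pos: [0.5856, -0.0209, 0.1999]
orientation: [[-0.152, 0.988, -0.0], [0.988, 0.152, -0.001], [-0.001, -0.001, -1.0]]
ft_force: [0.1, 1.1, -0.7]
width: 1.001
```

Run:
```python
from h import *
import cv2
go(.5855,-.0197,.2,8.86)
c=vision.read_camera('wrist');cv2.imwrite('pics/w1.png',c['frame'][:,:,::-1])
for p in [(.5855,-.0197,.076),(.5967,-.091,.097),(.474,.092,.055)]: print(proj(c,np.array(p)))
```

```text
shift [ 0.0012  0.0001 -0.0001] yaw -0.11 pos [ 0.5856 -0.0209  0.1999] t 1.92 w 1.001 F [ 0.1  1.1 -0.7]
(np.float64(251.75432451054843), np.float64(182.47182585275954))
(np.float64(252.03591181400571), np.float64(270.4127880479621))
(np.float64(134.78679852267035), np.float64(21.56234066855285))
```

View pics/w1.png

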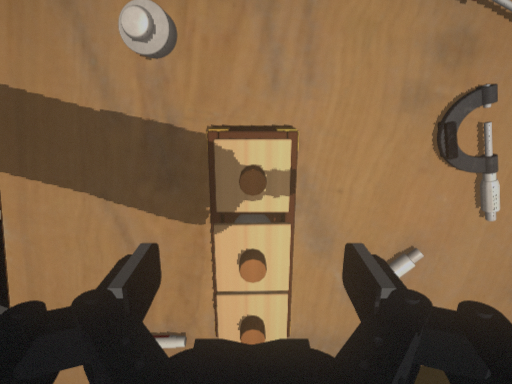

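The knob sits at (252,180), centred between the jaws, and the crate is aligned. I'll descend.

>>> servo_tool --moves '[0.002,0,0.035,-0.1,0.002,0,0.07,-0.1,0.002,0,0.1,-0.1,0.002,0,0.118,-0.1,0.002,0,0.128,-0.1]'

```text
time_s: 2.38
ee_pos: [0.5833, -0.0138, 0.07]
orientation: [[-0.161, 0.987, -0.004], [0.987, 0.161, 0.001], [0.002, -0.003, -1.0]]
ft_force: [-0.4, 0.8, 0.5]
width: 1.001
```

>>> servo_tool --moves '[0,0,0,0,0,0,0,0,0,0,0,0,0,0,0,0,0,0,0,0]' --fingers 40

```text
time_s: 2.8
ee_pos: [0.5857, -0.016, 0.0736]
orientation: [[-0.159, 0.987, 0.002], [0.987, 0.159, 0.0], [-0.0, 0.002, -1.0]]
ft_force: [-0.3, -0.6, 0.6]
width: 0.398
```

>>> servo_tool --moves '[0,0,0,0,0,0,0,0,0,0,0,0,0,0,0,0,0,0,0,0]' --fingers 10

```text
time_s: 3.22
ee_pos: [0.5855, -0.0161, 0.0735]
orientation: [[-0.158, 0.987, 0.002], [0.987, 0.158, 0.0], [0.0, 0.002, -1.0]]
ft_force: [-1.6, 0.5, 8.4]
width: 0.247
```

>>> servo_tool --moves '[0,0,0,0,0,0,0,0,0,0,0,0,0,0,0,0,0,0,0,0]'

```text
time_s: 3.63
ee_pos: [0.5854, -0.0161, 0.0735]
orientation: [[-0.158, 0.987, 0.002], [0.987, 0.158, 0.0], [0.0, 0.002, -1.0]]
ft_force: [-2.1, 0.8, 8.6]
width: 0.25
```

>>> servo_tool --moves '[0,0,-0.01,0,0,0,-0.03,0,0,0,-0.055,0,0,0,-0.08,0,0,0,-0.08,0]'

```text
time_s: 4.05
ee_pos: [0.5873, -0.0167, 0.1575]
orientation: [[-0.158, 0.987, 0.007], [0.987, 0.158, 0.0], [-0.001, 0.007, -1.0]]
ft_force: [1.5, -0.2, -0.1]
width: 0.248
```

Run:
```python
from h import *
import cv2
go(.60,.10,.153,8.86)
c=vision.read_camera('side');cv2.imwrite('pics/s2.png',cv2.resize(c['frame'][140:290,120:310,::-1],None,fx=4,fy=4))
```

```text
shift [0.1133 0.0309 0.0046] yaw 0.22 pos [ 0.5873 -0.0167  0.1575] t 4.05 w 0.248 F [ 1.5 -0.2 -0.1]
```

View pics/s2.png

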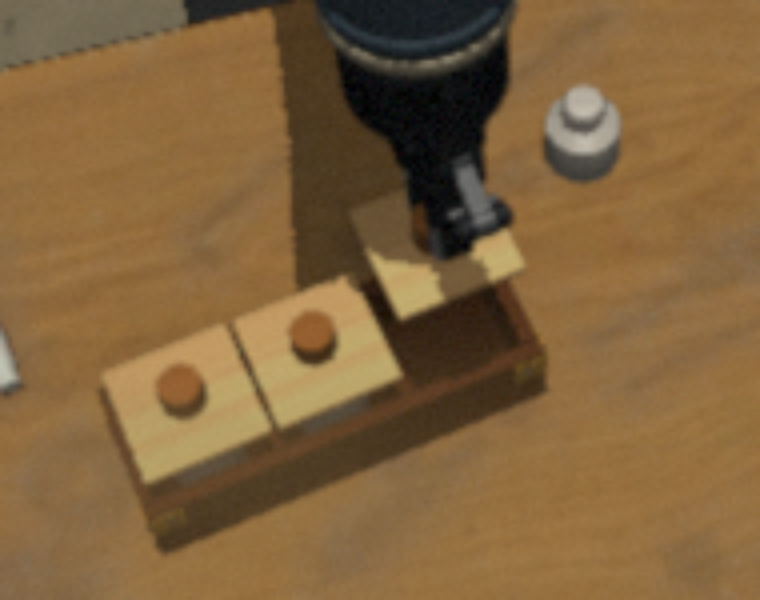

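The lid is held level, the cell is empty and the neighbouring lids haven't moved. I'll carry the lid to the clear table spot.

>>> servo_tool --moves '[0.023,0.006,0,0,0.05,0.013,0,0,0.08,0.02,0,0,0.103,0.028,0,0,0.113,0.031,0,0]'

```text
time_s: 4.52
ee_pos: [0.5973, 0.1051, 0.1515]
orientation: [[-0.163, 0.987, -0.001], [0.987, 0.163, 0.002], [0.002, -0.001, -1.0]]
ft_force: [0.0, -0.2, -1.7]
width: 0.249
```

>>> servo_tool --moves '[0,0,0.03,0,0,0,0.06,0,0,0,0.085,0,0,0,0.1,0,0,0,0.1,0]'

```text
time_s: 4.93
ee_pos: [0.5951, 0.0993, 0.0486]
orientation: [[-0.158, 0.987, -0.006], [0.987, 0.158, -0.002], [-0.001, -0.006, -1.0]]
ft_force: [-1.0, 0.6, -1.1]
width: 0.249
```

Run:
```python
from h import *
import cv2
go(.60,.10,.0295,8.86)
c=vision.read_camera('side');cv2.imwrite('pics/s3.png',cv2.resize(c['frame'][140:290,150:340,::-1],None,fx=4,fy=4))
```

```text
shift [-0.0001  0.005   0.0191] yaw 0.22 pos [0.5951 0.0993 0.0486] t 4.93 w 0.249 F [-1.   0.6 -1.1]
```

View pics/s3.png

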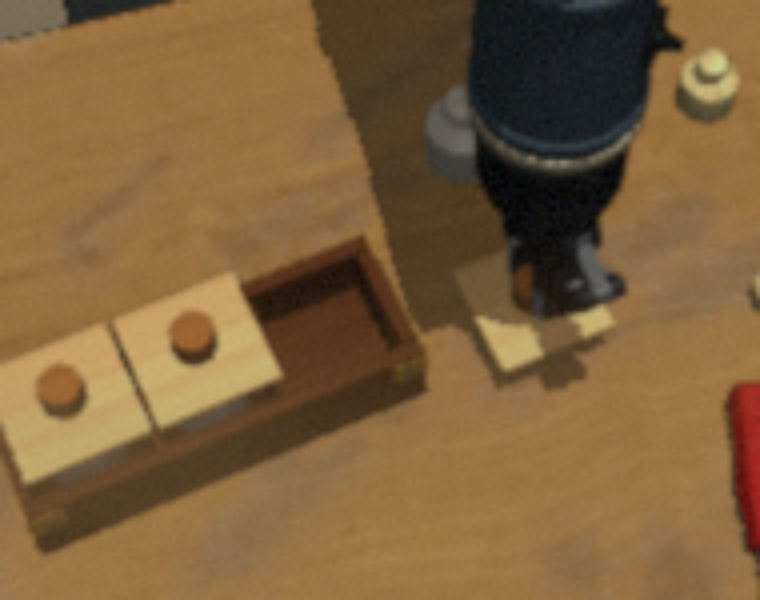

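The lid is clear of everything and level, about 19 mm above the table. I'll lower it gently.

>>> servo_tool --moves '[0,0,0.006,0,0,0,0.011,0,0,0,0.015,0,0,0,0.017,0,0,0,0.017,0]'

```text
time_s: 5.4
ee_pos: [0.5976, 0.1004, 0.0353]
orientation: [[-0.158, 0.987, 0.0], [0.987, 0.158, 0.0], [0.0, 0.0, -1.0]]
ft_force: [-0.2, 0.3, -0.5]
width: 0.248
```

>>> servo_tool --moves '[0,0,0.001,0,0,0,0.002,0,0,0,0.002,0]'

```text
time_s: 5.65
ee_pos: [0.5977, 0.1004, 0.0334]
orientation: [[-0.158, 0.987, 0.0], [0.987, 0.158, 0.0], [0.0, 0.0, -1.0]]
ft_force: [0.0, 0.6, 0.5]
width: 0.253
```

>>> servo_tool --moves '[0,0,0.001,0,0,0,0.002,0,0,0,0.003,0,0,0,0.003,0]'

```text
time_s: 5.98
ee_pos: [0.5976, 0.1003, 0.0301]
orientation: [[-0.158, 0.987, -0.0], [0.987, 0.158, -0.0], [-0.0, -0.0, -1.0]]
ft_force: [0.5, -0.4, -0.6]
width: 0.25
```

>>> servo_tool --moves '[0,0,0.001,0,0,0,0.001,0,0,0,0.001,0]'

```text
time_s: 6.23
ee_pos: [0.5977, 0.1003, 0.0295]
orientation: [[-0.158, 0.987, 0.0], [0.987, 0.158, 0.0], [0.0, 0.0, -1.0]]
ft_force: [-0.9, -0.1, 4.5]
width: 0.248
```

The force shows contact, so I'll release and lift.

>>> servo_tool --moves '[0,0,0,0,0,0,0,0,0,0,0,0,0,0,0,0,0,0,0,0]' --fingers 70

```text
time_s: 6.65
ee_pos: [0.5977, 0.1004, 0.0292]
orientation: [[-0.158, 0.987, -0.0], [0.987, 0.158, -0.0], [-0.0, -0.0, -1.0]]
ft_force: [-0.0, -0.8, 0.6]
width: 0.697
```

>>> servo_tool --moves '[0,0,-0.02,0,0,0,-0.05,0,0,0,-0.09,0,0,0,-0.12,0,0,0,-0.12,0]'

```text
time_s: 7.07
ee_pos: [0.6008, 0.1003, 0.1555]
orientation: [[-0.158, 0.987, 0.009], [0.987, 0.158, 0.002], [0.0, 0.009, -1.0]]
ft_force: [1.5, -0.1, -0.2]
width: 0.702
```

Run:
```python
from h import *
import cv2
go(.474,.092,.15,8.86)
c=vision.read_camera('wrist');cv2.imwrite('pics/w4.png',c['frame'][:,:,::-1])
print(proj(c,np.array([.474,.092,.055])))
c=vision.read_camera('side');cv2.imwrite('pics/s4.png',cv2.resize(c['frame'][140:290,150:340,::-1],None,fx=4,fy=4))
```

```text
shift [ 0.0118 -0.1266  0.0043] yaw 0.22 pos [0.6008 0.1003 0.1555] t 7.07 w 0.702 F [ 1.5 -0.1 -0.2]
(np.float64(85.34251391176392), np.float64(178.20131261397873))
```

View pics/w4.png

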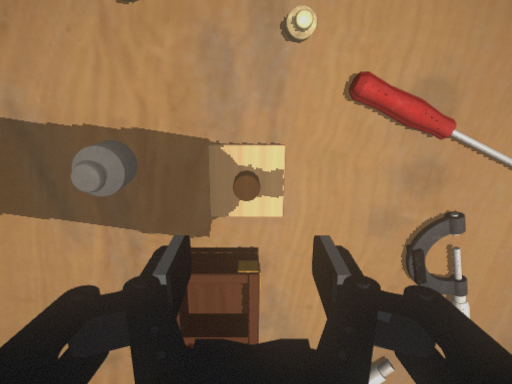

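View pics/s4.png

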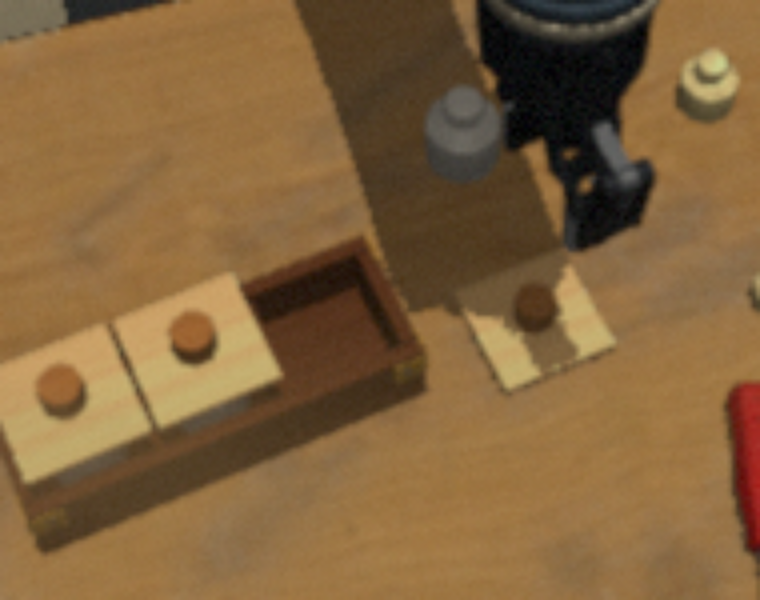

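The lid lies flat at about (535,305) in the side zoom. Next is the weight.

>>> servo_tool --moves '[0.003,-0.03,0,0,0.006,-0.06,0,0,0.009,-0.095,0,0,0.012,-0.127,0.004,0,0.012,-0.127,0.004,0]'

```text
time_s: 7.58
ee_pos: [0.4622, 0.091, 0.1433]
orientation: [[-0.158, 0.987, -0.01], [0.987, 0.158, -0.001], [0.0, -0.01, -1.0]]
ft_force: [-1.2, -0.4, -0.2]
width: 0.699
```

>>> servo_tool --moves '[0,0,0,0,0,0,0,0]'

```text
time_s: 7.75
ee_pos: [0.4706, 0.0923, 0.1449]
orientation: [[-0.159, 0.987, -0.0], [0.987, 0.159, -0.0], [-0.0, -0.0, -1.0]]
ft_force: [-0.1, -0.4, -0.1]
width: 0.704
```

Run:
```python
from h import *
import cv2
go(.474,.092,.055,8.86)
c=vision.read_camera('wrist');cv2.imwrite('pics/w5.png',c['frame'][:,:,::-1])
print(proj(c,np.array([.474,.092,.055])))
```

```text
shift [-0.0008  0.0033  0.0899] yaw 0.27 pos [0.4706 0.0923 0.1449] t 7.75 w 0.704 F [-0.1 -0.4 -0.1]
(np.float64(256.04341483699824), np.float64(197.62419815039573))
```

View pics/w5.png

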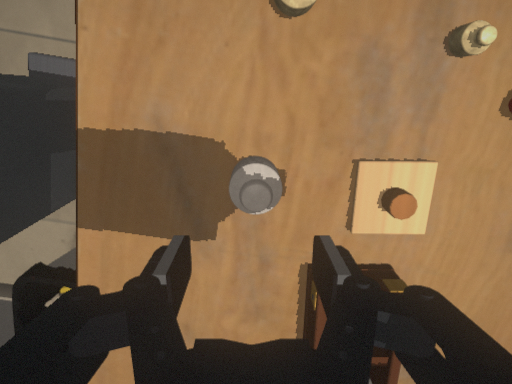

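>>> servo_tool --moves '[0.001,0.004,0.03,0,0.001,0.004,0.06,0,0.001,0.004,0.08,0,0.001,0.004,0.088,0,0.001,0.004,0.088,0]'

```text
time_s: 8.22
ee_pos: [0.4739, 0.0933, 0.0555]
orientation: [[-0.158, 0.987, -0.003], [0.987, 0.158, -0.001], [-0.001, -0.003, -1.0]]
ft_force: [-0.9, 0.7, 0.8]
width: 0.696
```

>>> servo_tool --moves '[0,0,0,0,0,0,0,0]'

```text
time_s: 8.38
ee_pos: [0.4751, 0.0937, 0.0582]
orientation: [[-0.158, 0.987, 0.001], [0.987, 0.158, 0.0], [0.0, 0.001, -1.0]]
ft_force: [0.5, -1.1, -0.3]
width: 0.7
```

Run:
```python
from h import *
import cv2
go(.4745,.0935,.055,8.86)
c=vision.read_camera('side');cv2.imwrite('pics/s6.png',cv2.resize(c['frame'][120:240,200:340,::-1],None,fx=5,fy=5,interpolation=2))
```

```text
shift [-0.0001 -0.0006  0.0032] yaw 0.24 pos [0.4751 0.0937 0.0582] t 8.38 w 0.7 F [ 0.5 -1.1 -0.3]
```

View pics/s6.png

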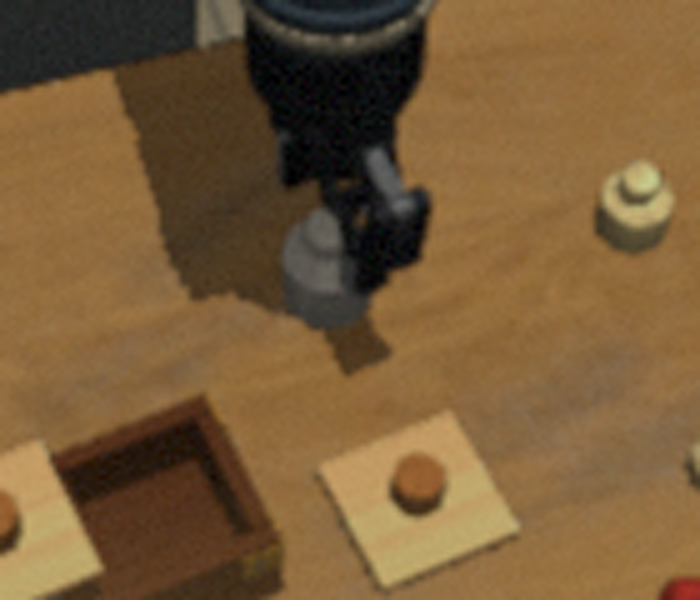

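The head is between the fingers. I'll lower 2 mm and close.

>>> servo_tool --moves '[0,0,0.002,0,0,0,0.002,0,0,0,0.002,0,0,0,0.002,0,0,0,0.002,0]' --fingers 40

```text
time_s: 8.85
ee_pos: [0.4742, 0.0937, 0.0555]
orientation: [[-0.158, 0.987, 0.0], [0.987, 0.158, 0.0], [0.0, 0.0, -1.0]]
ft_force: [-0.2, -0.2, 0.3]
width: 0.397
```

>>> servo_tool --moves '[0,0,0,0,0,0,0,0,0,0,0,0,0,0,0,0,0,0,0,0]' --fingers 5

```text
time_s: 9.27
ee_pos: [0.4743, 0.0938, 0.0558]
orientation: [[-0.158, 0.987, 0.0], [0.987, 0.158, 0.0], [0.0, 0.001, -1.0]]
ft_force: [-1.8, -0.2, 8.7]
width: 0.228
```

>>> servo_tool --moves '[0,0,0,0,0,0,0,0,0,0,0,0,0,0,0,0,0,0,0,0]'

```text
time_s: 9.68
ee_pos: [0.4743, 0.0938, 0.0558]
orientation: [[-0.158, 0.987, 0.0], [0.987, 0.158, 0.0], [0.0, 0.001, -1.0]]
ft_force: [-1.3, -0.4, 9.9]
width: 0.232
```

>>> servo_tool --moves '[0,0,-0.01,0,0,0,-0.03,0,0,0,-0.055,0,0,0,-0.08,0,0,0,-0.09,0]'

```text
time_s: 10.1
ee_pos: [0.4747, 0.0936, 0.1476]
orientation: [[-0.158, 0.987, 0.002], [0.987, 0.158, 0.0], [0.0, 0.002, -1.0]]
ft_force: [1.1, 0.7, -4.9]
width: 0.229
```

>>> servo_tool --moves '[0,0,0,0,0,0,0,0]'

```text
time_s: 10.27
ee_pos: [0.4739, 0.0939, 0.1452]
orientation: [[-0.159, 0.987, 0.0], [0.987, 0.159, 0.0], [0.0, 0.0, -1.0]]
ft_force: [0.0, -0.3, -3.6]
width: 0.231
```

Run:
```python
from h import *
import cv2
go(.5855,-.0175,.146,8.86)
c=vision.read_camera('side');cv2.imwrite('pics/s7.png',cv2.resize(c['frame'][100:240,200:340,::-1],None,fx=4,fy=4,interpolation=2))
```

```text
shift [-0.1277  0.0925 -0.0009] yaw 0.28 pos [0.4739 0.0939 0.1452] t 10.27 w 0.231 F [ 0.  -0.3 -3.6]
```

View pics/s7.png

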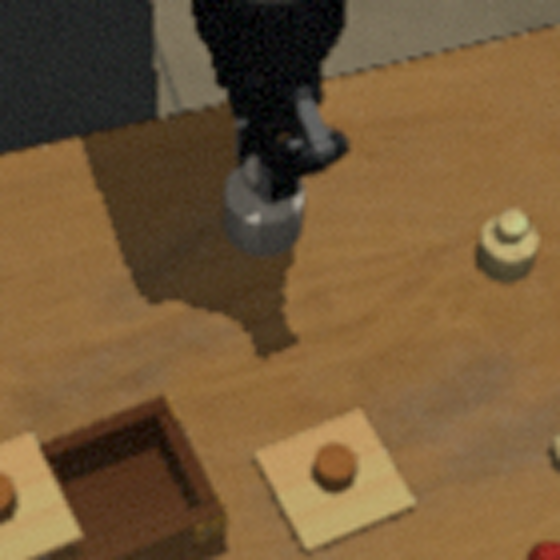

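The weight is upright and lifted clear. I'll carry it over the cell.

>>> servo_tool --moves '[-0.02,0.015,0,0,-0.048,0.034,0,0,-0.076,0.054,0,0,-0.102,0.074,0,0,-0.12,0.087,0,0]'

```text
time_s: 10.73
ee_pos: [0.5803, -0.0138, 0.1436]
orientation: [[-0.157, 0.988, -0.001], [0.988, 0.157, -0.001], [-0.001, -0.001, -1.0]]
ft_force: [1.2, 0.4, -4.3]
width: 0.224
```

>>> servo_tool --moves '[-0.008,0.006,0,0.3,-0.008,0.006,0,0.3,-0.008,0.006,0,0.3,-0.008,0.006,0,0.3]'

```text
time_s: 11.07
ee_pos: [0.5849, -0.0167, 0.1442]
orientation: [[-0.154, 0.988, -0.003], [0.988, 0.154, 0.001], [0.001, -0.003, -1.0]]
ft_force: [-0.4, 0.8, -4.0]
width: 0.229
```

Run:
```python
from h import *
import cv2
go(.5855,-.0175,.146,8.86)
c=vision.read_camera('side');cv2.imwrite('pics/s8.png',cv2.resize(c['frame'][140:280,130:290,::-1],None,fx=4,fy=4,interpolation=2))
c=vision.read_camera('top');cv2.imwrite('pics/t8.png',cv2.resize(c['frame'][110:230,215:385,::-1],None,fx=4,fy=4,interpolation=2))
```

```text
shift [-0.0009  0.0005 -0.0018] yaw 0.01 pos [ 0.5849 -0.0167  0.1442] t 11.07 w 0.229 F [-0.4  0.8 -4. ]
```

View pics/s8.png

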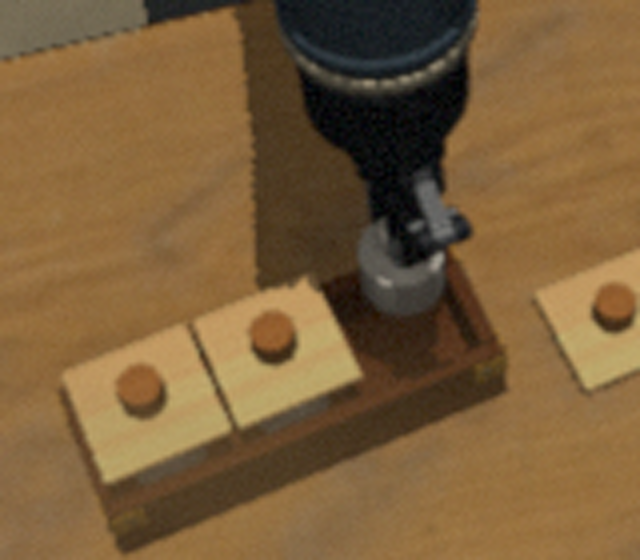

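View pics/t8.png

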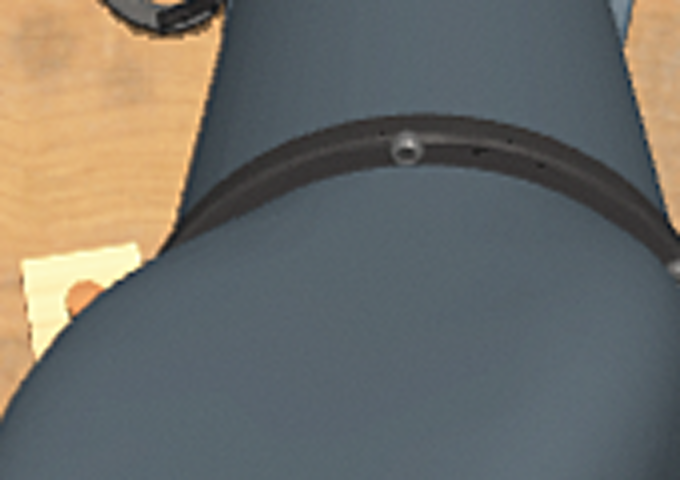

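The weight is over the cell, so I'll lower it.

>>> servo_tool --moves '[-0.001,0,0.012,0,-0.001,0,0.026,0,-0.001,0,0.042,0,-0.001,0,0.055,0,-0.001,0,0.062,0]'

```text
time_s: 11.58
ee_pos: [0.5852, -0.0177, 0.0819]
orientation: [[-0.155, 0.988, -0.002], [0.988, 0.155, 0.0], [0.001, -0.002, -1.0]]
ft_force: [-0.1, 0.6, -4.5]
width: 0.224
```

>>> servo_tool --moves '[0,0,0.003,0,0,0,0.005,0,0,0,0.006,0,0,0,0.006,0]'

```text
time_s: 11.92
ee_pos: [0.5867, -0.0188, 0.0778]
orientation: [[-0.153, 0.988, 0.001], [0.988, 0.153, 0.0], [-0.0, 0.001, -1.0]]
ft_force: [0.5, -0.5, -3.2]
width: 0.23
```

Run:
```python
from h import *
import cv2
go(.5855,-.0175,.0658,8.86)
c=vision.read_camera('side');cv2.imwrite('pics/s9.png',cv2.resize(c['frame'][140:280,130:290,::-1],None,fx=4,fy=4,interpolation=2))
```

```text
shift [ 0.0015 -0.001   0.012 ] yaw -0.04 pos [ 0.5867 -0.0188  0.0778] t 11.92 w 0.23 F [ 0.5 -0.5 -3.2]
```

View pics/s9.png

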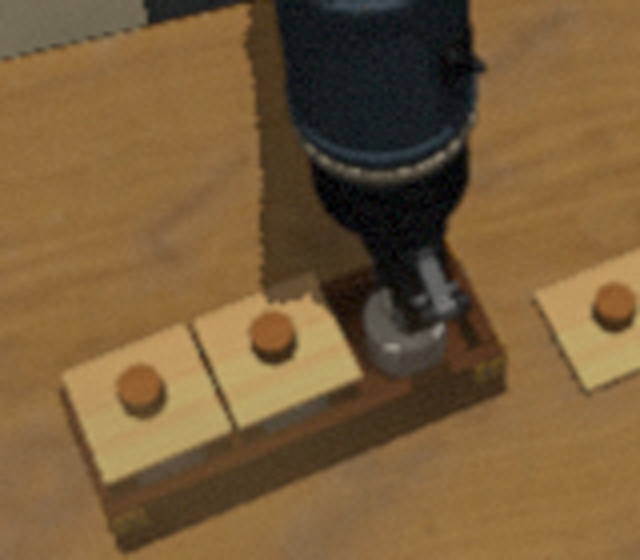

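>>> servo_tool --moves '[0.001,0,0.003,0,0.001,0,0.006,0,0.001,0,0.008,0,0.001,0,0.009,0,0.001,0,0.009,0]'

```text
time_s: 12.38
ee_pos: [0.5861, -0.018, 0.068]
orientation: [[-0.153, 0.988, -0.001], [0.988, 0.153, -0.0], [0.0, -0.001, -1.0]]
ft_force: [0.6, -0.9, -3.8]
width: 0.226
```

>>> servo_tool --moves '[0,0,0.001,0,0,0,0.001,0,0,0,0.001,0]'

```text
time_s: 12.63
ee_pos: [0.5863, -0.018, 0.0673]
orientation: [[-0.153, 0.988, -0.0], [0.988, 0.153, -0.0], [-0.0, -0.0, -1.0]]
ft_force: [0.3, -0.9, -4.6]
width: 0.229
```

>>> servo_tool --moves '[0,0,0.001,0,0,0,0.001,0,0,0,0.001,0]'

```text
time_s: 12.88
ee_pos: [0.5862, -0.018, 0.0663]
orientation: [[-0.153, 0.988, -0.0], [0.988, 0.153, -0.0], [0.0, -0.0, -1.0]]
ft_force: [0.3, -0.8, -4.4]
width: 0.227
```

>>> servo_tool --moves '[0,0,0.0005,0,0,0,0.001,0,0,0,0.001,0]'

```text
time_s: 13.13
ee_pos: [0.5862, -0.018, 0.066]
orientation: [[-0.153, 0.988, 0.0], [0.988, 0.153, 0.0], [0.0, 0.0, -1.0]]
ft_force: [-2.4, 0.6, 4.0]
width: 0.227
```

The weight is on the floor of the cell. I'll release and retreat.

>>> servo_tool --moves '[0,0,0,0,0,0,0,0,0,0,0,0,0,0,0,0,0,0,0,0]' --fingers 60

```text
time_s: 13.55
ee_pos: [0.5864, -0.018, 0.0653]
orientation: [[-0.153, 0.988, 0.0], [0.988, 0.153, -0.0], [-0.0, 0.0, -1.0]]
ft_force: [-0.6, -1.1, 0.5]
width: 0.602
```

>>> servo_tool --moves '[0,0,-0.015,0,0,0,-0.04,0,0,0,-0.075,0,0,0,-0.11,0,0,0,-0.14,0]'

```text
time_s: 13.97
ee_pos: [0.5864, -0.0182, 0.2075]
orientation: [[-0.153, 0.988, 0.001], [0.988, 0.153, -0.0], [-0.0, 0.001, -1.0]]
ft_force: [1.6, 0.6, -0.5]
width: 0.6
```

>>> servo_tool --moves '[0.03,-0.02,0,0,0.065,-0.04,0,0,0.1,-0.06,0,0,0.135,-0.08,0,0,0.16,-0.1,0,0]'

```text
time_s: 14.38
ee_pos: [0.4613, 0.1275, 0.2053]
orientation: [[-0.155, 0.988, -0.0], [0.988, 0.155, 0.001], [0.001, 0.0, -1.0]]
ft_force: [-0.4, 1.2, -0.2]
width: 0.6
```

>>> servo_tool --moves '[0.03,0,0,0,0.065,0,0,0,0.1,0,0,0,0.12,0,0,0,0.12,0,0,0]'

```text
time_s: 14.8
ee_pos: [0.4432, 0.2488, 0.2051]
orientation: [[-0.16, 0.987, -0.0], [0.987, 0.16, 0.002], [0.002, -0.0, -1.0]]
ft_force: [-0.1, -0.3, 0.5]
width: 0.599
```

Run:
```python
from h import *
import cv2
go(.5855,-.0175,.146,8.86)
S=vision.read_camera('side');cv2.imwrite('pics/s10.png',cv2.resize(S['frame'][140:280,130:310,::-1],None,fx=4,fy=4,interpolation=2))
T=vision.read_camera('top');cv2.imwrite('pics/t10.png',cv2.resize(T['frame'][120:230,215:385,::-1],None,fx=4.5,fy=4.5,interpolation=2))
```

```text
shift [-0.2858  0.0978  0.0585] yaw 0.35 pos [0.4432 0.2488 0.2051] t 14.8 w 0.599 F [-0.1 -0.3  0.5]
```

View pics/s10.png

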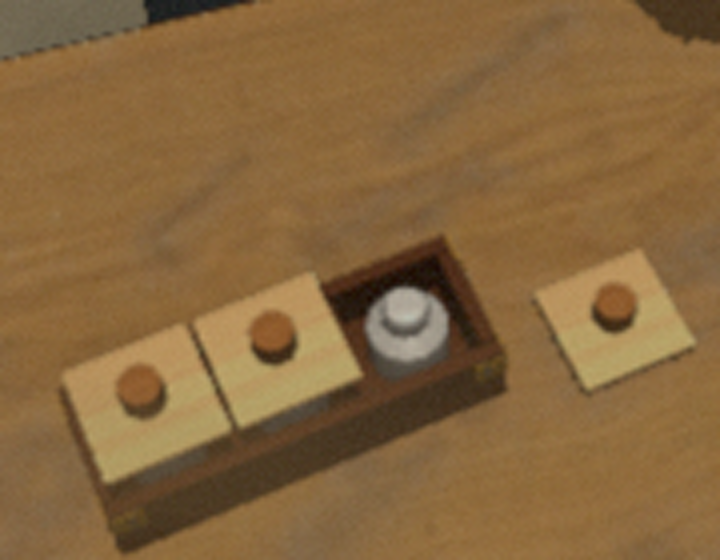

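View pics/t10.png

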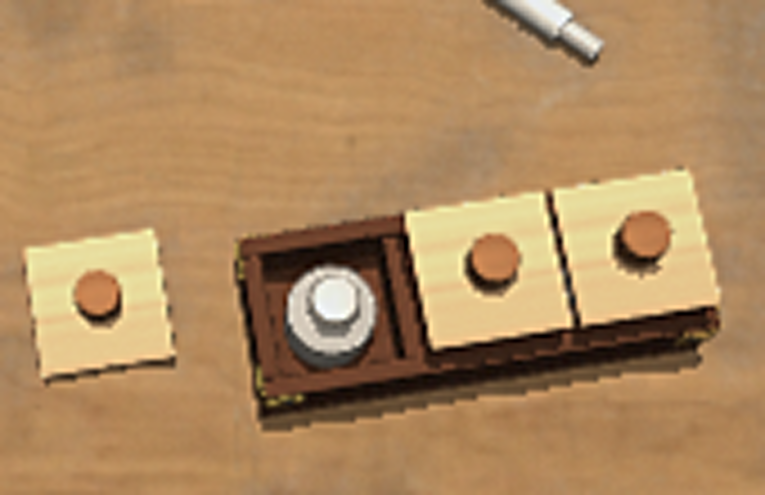

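The weight stands upright in the cell, with its head at (405,308) in the side zoom and (333,298) in the top zoom. The lid is flat on the table with the knob up, and the propped lids are where they started.

>>> servo_tool --moves '[0,0,0,0,0,0,0,0,0,0,0,0]'

```text
time_s: 15.15
ee_pos: [0.4449, 0.2422, 0.2054]
orientation: [[-0.151, 0.989, 0.0], [0.989, 0.151, -0.0], [-0.0, 0.0, -1.0]]
ft_force: [-0.4, -0.5, 0.5]
width: 0.602
```

Run:
```python
from h import *
T=vision.read_camera('top');S=vision.read_camera('side')
for n,t,s,z in(('w',(333,298),(405,308),.065),('mid',(494,257),(273,332),.097),('far',(643,234),(139,387),.097)):
    t=((t[0]+.5)/4.5+214.5,(t[1]+.5)/4.5+119.5); s=((s[0]+.5)/4+129.5,(s[1]+.5)/4+139.5)
    print(n,atz(T,*t,z).round(4),atz(S,*s,z).round(4),tri([ray(T,*t),ray(S,*s)]).round(4))
print(robot.job_done())
```

```text
w [ 0.5841 -0.0182  0.065 ] [ 0.5879 -0.0205  0.065 ] [ 0.5853 -0.0194  0.0597]
mid [ 0.5953 -0.0906  0.097 ] [ 0.5994 -0.0918  0.097 ] [ 0.5967 -0.0917  0.0919]
far [ 0.606  -0.1605  0.097 ] [ 0.6108 -0.1636  0.097 ] [ 0.6076 -0.1631  0.0906]
the job is handed in; nothing more can be done
None
```

I took the low lid off the empty cell and laid it flat on the table, knob up, near (0.60, 0.10). I then stood the large weight in that cell, let go, moved the arm clear and handed the job in at about 15.3 s of the 58 s allowed. No verdict came back.

- **Weight:** the last side and top pictures show it upright in the cell, with its axis at about (0.585, −0.019). That is within about 1 mm of where the lid's knob was at the start.
- **Propped lids:** they measured within about 1.5 mm of their starting positions.
- **Lid height:** I checked it only by eye, and by the contact force when I set it down.
- **Disagreement:** heights worked out from the two cameras read 4–6 mm low for objects whose heights are known: 0.060 against 0.065 m for the top of the weight, and 0.091–0.092 against 0.097 m for the propped knobs. The low-lid and weight readings at the start were also low, by 2–4 mm, so I took this as calibration error. The weight's height therefore rests on the floor contact felt at the expected tool height (TCP 0.066 m).

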